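# Press-test the clamp cylinders

## Robot

A 7-joint arm with a two-finger parallel gripper is mounted at the origin on the work surface. World frame = base frame: x ahead of the robot, y to its left, z up, the work surface at z = 0. Lengths are in mm, angles in rad, forces in N, time in s.
With the tool pointing down it reaches from about 425 to 1025 mm from the base axis. Payload 3.6 kg.
Tool frame: the origin (TCP) lies at the very end of the fingers, on their centre line; the grasp point (between the pads) lies 19 mm behind it; z points along the fingers, y is the direction in which the jaws open and shut (so a half turn about z gives the same grasp; the last joint's range is limited). The gripper opens to 85 mm and grips with 20 to 120 N. Pads are 22 mm wide; open, the fingers measure 114 mm over their backs; the gripper's body (76 mm by 85 mm) begins 54 mm behind the grasp point. The pads swing forward as they close: fully open they stand 13 mm farther back than shut.
Start: joints at [1.25, 0.591, 0.048, 1.609, -0.033, 0.943, -0.034], TCP at [163.025, -706.436, 231.302] pointing down, gripper open.
Joint ranges: [-2.69, 2.69], [-0.47, 2.24], [-1.27, 1.36], [0.19, 2.51], [-1.53, 4.68], [0.08, 2.07], [-3.09, 3.09]. Speed limits (rad/s): [2.57, 2.57, 3.14, 3.14, 3.14, 3.14, 3.14].

## Interface

Orientations are given as [roll, pitch, yaw] about the fixed x, y, z axes, in that order (R = Rz(yaw) Ry(pitch) Rx(roll)).
In Python, from bench import arm gives the robot as it stands. Calls block until the motion is done:
- arm.reach(position, orientation): joint-space move of the TCP to a pose.
- arm.move_l(position, rot=None, vel=150): straight line of the TCP; rot=None keeps the orientation; vel is the mean speed in mm/s.
- arm.move_j(angles): joint-space move.
- arm.let_go() and arm.close(f_grip=None): open the fingers fully, or close them until they stop; f_grip is the grip in N (None keeps the last).
- arm.sleep(seconds).
- arm.ik(position, orientation): joint angles nearest the present ones, or None.
- arm.snapshot(name): name is "side" or "top" or "wrist"; returns a dict with "pixels" (420x560x3 uint8, blue, green, red), "depth" (420x560 float32, mm along the optical axis (not along the pixel's ray), 0 where there is no reading), "intrinsics" (3x3 intrinsics, pixels), "position" and "rotation" of the camera in the world. Camera axes: x right, y up, looking along -z (the intrinsics and any distortion apply to the point x, -y, -z); pixel columns grow to the right and rows downward; lengths in mm; the calibration is good to about 2 mm. A picture is of the moment at which its call begins.
A pose or a line that the arm cannot do raises arm.MotionError and nothing moves.
- arm.close_job(): hands the job in, once; it reports no verdict.
Readings, each from a call of its own:
- arm.current_time(): time.
- arm.current_q(): joint angles.
- arm.current_qd(): joint speeds.
- arm.current_effort(): joint torques, N m.
- arm.current_position(): TCP position.
- arm.current_tool_rot(): TCP orientation.
- arm.current_ft_force(): force on the tool from outside, world axes, zero at the start.
- arm.current_torque(): the same for the moment, N m.
- arm.current_finger_gap(): finger opening in mm.
Only numpy, scipy, OpenCV 4.12 (cv2) and the standard library are available. Lean on these libraries where they do the work, as an engineer would, in place of code of your own. Each camera call takes 0.05 s, during which the arm holds its last target.

## Task

One of these three air clamp cylinders is binding. Press each plunger straight down: those that slide freely go fully home and stay standing where they are on the board; when you feel one getting stiff part-way, stop, do not force it, leave its plunger where it stopped, and stand that cylinder upright in the red bin. Leave everything else on the bench alone.

Things in the scene. Friction and masses are not known exactly. Their poses are not given: they have to be found in the camera images.
- board: Fixed pine board, 130 x 320 mm, 22 mm thick, on which the three cylinders stand in a row along its long (y) axis, about 90 mm apart; origin at the centre of its underside, top 22 mm higher; a batten 8 mm high at each end.
- cyl_a_mid (a point): Loose upright air clamp cylinder, 280 g: bare aluminium barrel 34 mm in diameter, top rim 85 mm above its underside, on a 50 x 50 x 10 mm dark steel foot; two brass ports on the side low down (below 41 mm, 8 mm proud). All three look alike. This point lies on its axis 42.5 mm above its underside and 42.5 mm below the barrel's top rim; z runs up along the axis. Take it by the bare barrel below the rim, not by the button.
- head_a (a point): Centre of the top face of the round blue button (24 mm across, 6 mm thick) on the plunger of cylinder a; the rod under it is 10 mm thick. It stands 30 mm above the barrel's rim with the plunger fully out, 6 mm when fully home.
- rod_a (a joint): Plunger stroke in m: 0 fully out, 0.024 fully home (hard stop, button on the rim); starts 0 to 4 mm in. Pushed straight down it grows and stays where it is left. A healthy plunger slides evenly at 2 to 3 N all the way. The one that binds slides just as easily at first, then, somewhere between 8 and 13 mm, meets a springy resistance of about 3 N more per mm, cannot be got home, and springs part-way back when let go; over 20 N is forcing it.
- cyl_b_mid (a point): Loose upright air clamp cylinder, 280 g: bare aluminium barrel 34 mm in diameter, top rim 85 mm above its underside, on a 50 x 50 x 10 mm dark steel foot; two brass ports on the side low down (below 41 mm, 8 mm proud). All three look alike. This point lies on its axis 42.5 mm above its underside and 42.5 mm below the barrel's top rim; z runs up along the axis. Take it by the bare barrel below the rim, not by the button.
- head_b (a point): Centre of the top face of the round blue button (24 mm across, 6 mm thick) on the plunger of cylinder b; the rod under it is 10 mm thick. It stands 30 mm above the barrel's rim with the plunger fully out, 6 mm when fully home.
- rod_b (a joint): Plunger stroke in m: 0 fully out, 0.024 fully home (hard stop, button on the rim); starts 0 to 4 mm in. Pushed straight down it grows and stays where it is left. A healthy plunger slides evenly at 2 to 3 N all the way. The one that binds slides just as easily at first, then, somewhere between 8 and 13 mm, meets a springy resistance of about 3 N more per mm, cannot be got home, and springs part-way back when let go; over 20 N is forcing it.
- cyl_c_mid (a point): Loose upright air clamp cylinder, 280 g: bare aluminium barrel 34 mm in diameter, top rim 85 mm above its underside, on a 50 x 50 x 10 mm dark steel foot; two brass ports on the side low down (below 41 mm, 8 mm proud). All three look alike. This point lies on its axis 42.5 mm above its underside and 42.5 mm below the barrel's top rim; z runs up along the axis. Take it by the bare barrel below the rim, not by the button.
- head_c (a point): Centre of the top face of the round blue button (24 mm across, 6 mm thick) on the plunger of cylinder c; the rod under it is 10 mm thick. It stands 30 mm above the barrel's rim with the plunger fully out, 6 mm when fully home.
- rod_c (a joint): Plunger stroke in m: 0 fully out, 0.024 fully home (hard stop, button on the rim); starts 0 to 4 mm in. Pushed straight down it grows and stays where it is left. A healthy plunger slides evenly at 2 to 3 N all the way. The one that binds slides just as easily at first, then, somewhere between 8 and 13 mm, meets a springy resistance of about 3 N more per mm, cannot be got home, and springs part-way back when let go; over 20 N is forcing it.
- scrap_bin: Fixed red open bin, 110 x 130 mm (x, y) and 42 mm high, 5 mm walls and floor; origin at the centre of its underside. It and the blue bin may swap sides.
- blue_bin: Fixed blue open bin of the same size; not used.
- coupling: Small brass coupling, 18 mm across, 26 mm high, standing on the board between two cylinders; leave alone. Origin at its underside.
- offcut: Pine offcut 55 x 60 x 30 mm; leave alone. Origin at its underside.
- glue: White glue bottle, 60 mm across, 190 mm high, orange cap; leave alone. Origin at its underside.
- clamp: Red and steel bar clamp lying flat, 280 mm long, about 30 mm high; leave alone. Origin under its bar's middle.
- hammer: Hammer lying flat; leave alone. Origin at its underside.
- tape: Yellow tape measure 65 x 35 x 60 mm; leave alone. Origin at its underside.
Mind the look-alikes: they are no part of the job. What is shaped like the part that bears cyl_b_mid but orange is not meant.

How it is judged (in metres and radians):
At the end, for the whole second after the job is handed in: Two cylinders have their plungers home (stroke over 22 mm) and stand upright (within 0.1 rad) within 30 mm of where they started; the third stands upright (within 0.15 rad) on the floor of the red bin, its centre over the bin, its plunger stopped part-way (stroke between 6 and 21 mm) (((x of cyl_a_mid in the frame of scrap_bin between -0.05 and 0.05 m and y of cyl_a_mid in the frame of scrap_bin between -0.06 and 0.06 m and z of cyl_a_mid in the frame of scrap_bin between 0.035 and 0.06 m and angle between cyl_a_mid's own z axis and vertical below 0.15 rad and value of joint rod_a between 0.006 and 0.021 m and value of joint each of rod_b, rod_c above 0.022 m and distance of each of cyl_b_mid, cyl_c_mid from where it was at the start of the episode below 0.03 m and angle between each of cyl_b_mid, cyl_c_mid's own z axis and vertical below 0.1 rad) or (x of cyl_b_mid in the frame of scrap_bin between -0.05 and 0.05 m and y of cyl_b_mid in the frame of scrap_bin between -0.06 and 0.06 m and z of cyl_b_mid in the frame of scrap_bin between 0.035 and 0.06 m and angle between cyl_b_mid's own z axis and vertical below 0.15 rad and value of joint rod_b between 0.006 and 0.021 m and value of joint each of rod_a, rod_c above 0.022 m and distance of each of cyl_a_mid, cyl_c_mid from where it was at the start of the episode below 0.03 m and angle between each of cyl_a_mid, cyl_c_mid's own z axis and vertical below 0.1 rad) or (x of cyl_c_mid in the frame of scrap_bin between -0.05 and 0.05 m and y of cyl_c_mid in the frame of scrap_bin between -0.06 and 0.06 m and z of cyl_c_mid in the frame of scrap_bin between 0.035 and 0.06 m and angle between cyl_c_mid's own z axis and vertical below 0.15 rad and value of joint rod_c between 0.006 and 0.021 m and value of joint each of rod_a, rod_b above 0.022 m and distance of each of cyl_a_mid, cyl_b_mid from where it was at the start of the episode below 0.03 m and angle between each of cyl_a_mid, cyl_b_mid's own z axis and vertical below 0.1 rad))); the robot touches nothing.
It fails at once if a plunger button that is not yet fully home is pushed with more than 20 N ((contact force between rod_a and the fingers above 20 N and value of joint rod_a below 0.0215 m) or (contact force between rod_b and the fingers above 20 N and value of joint rod_b below 0.0215 m) or (contact force between rod_c and the fingers above 20 N and value of joint rod_c below 0.0215 m)).
It fails at once if a cylinder is knocked over (angle between any of cyl_a_mid, cyl_b_mid, cyl_c_mid's own z axis and vertical above 0.7 rad).
It fails at once if a bystander (coupling, offcut, glue bottle, clamp, hammer, tape measure) is pushed more than 30 mm from its place (distance of any of coupling, offcut, glue, clamp, hammer, tape from where it was at the start of the episode above 0.03 m).
It also fails if it takes over 64 s, if anything falls off the work surface, if the arm or the gripper's body presses on something with over 40 N, if the wrist force passes 120 N, or if a joint passes its speed limit or range.

## Working session

There is one attempt and no reset: what is moved stays moved. The work goes in short steps, each a Python script; the robot and the scene stay as the last script left them, time stands still between calls to the robot, and variables do not carry over. Pictures are saved under pics/ and viewed, and the job is handed in when it is done.

```bash
ls; mkdir -p pics
python3 - <<'E'
from bench import arm
import cv2
for n in("side","top","wrist"):
    s=arm.snapshot(n); cv2.imwrite(f"pics/{n}0.png",s["pixels"]); print(n,s["position"],s["rotation"],s["intrinsics"])
print([k for k in s])
print(arm.current_time(),arm.current_ft_force(),arm.current_tool_rot())
E
```

```text
pics
side [376.7944783  922.18976029 662.07549172] [ 1.04484635 -0.01959864 -2.94589545] [[444.87503397   0.         277.24726079]
 [  0.         444.87503397 207.38709364]
 [  0.           0.           1.        ]]
top [ 305.95735782   -9.77481565 1624.52167596] [ 0.15781021  0.01918987 -1.59667812] [[498.99021356   0.         273.98647338]
 [  0.         498.99021356 209.32065191]
 [  0.           0.           1.        ]]
wrist [ 242.42863117 -687.67493815  371.6309602 ] [-0.3202123   0.00285548 -1.34326533] [[313.44073389   0.         275.8812292 ]
 [  0.         313.44073389 210.22070965]
 [  0.           0.           1.        ]]
['pixels', 'depth', 'intrinsics', 'position', 'rotation']
0.15 [-0.80298432 -0.01641186  0.19080606] [-3.13986429e+00  7.02033832e-05  2.26828456e-01]
```

View pics/side0.png

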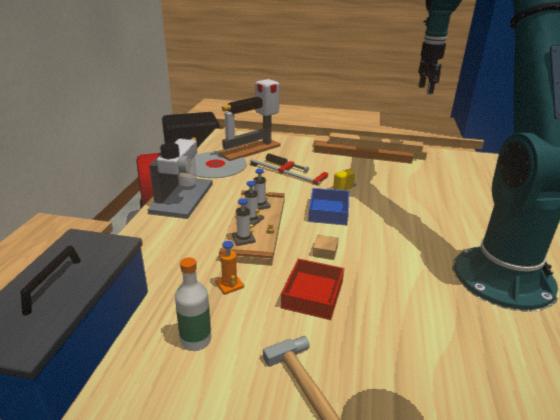

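View pics/top0.png

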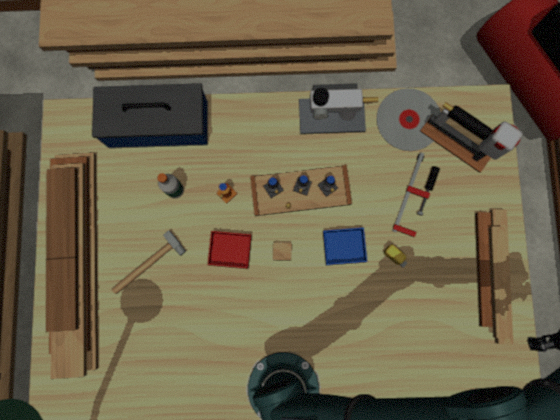

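View pics/wrist0.png

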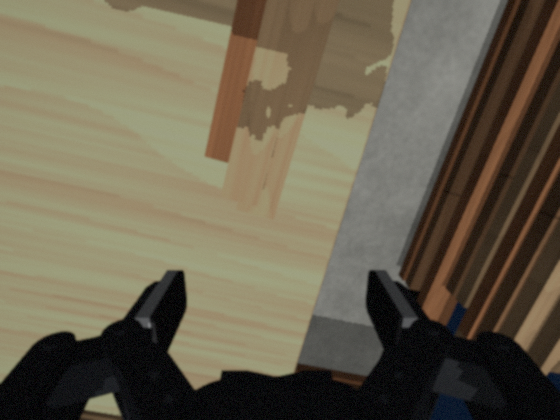

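Candidates. Standing on the board with aluminium barrels: top (273,181), (303,178), (330,179), which are side (243,207), (251,184), (260,172). Look-alike: the orange cylinder off the board at top (226,187), side (229,245). The glue bottle is at top (170,184). I choose the three grey ones on the board; next I'll check a crop and measure.

```bash
cat > h.py <<'E'
from bench import arm
import cv2, numpy as np
from scipy.spatial.transform import Rotation as R
def rot(s):
    r=np.asarray(s["rotation"]); return r if r.shape==(3,3) else R.from_euler("xyz",r).as_matrix()
def ray(s,u,v):
    K=s["intrinsics"]; d=np.array([(u-K[0,2])/K[0,0],-(v-K[1,2])/K[1,1],-1.0]); return np.array(s["position"]),rot(s)@d
def plane(s,u,v,z):
    o,d=ray(s,u,v); return o+d*(z-o[2])/d[2]
def dpt(s,u,v):
    o,d=ray(s,u,v); return o+d*s["depth"][int(round(v)),int(round(u))]
def tri(rays):
    A=np.zeros((3,3));b=np.zeros(3)
    for o,d in rays:
        d=d/np.linalg.norm(d);P=np.eye(3)-np.outer(d,d);A+=P;b+=P@o
    p=np.linalg.solve(A,b); return p,[np.linalg.norm(np.cross(p-o,d/np.linalg.norm(d))) for o,d in rays]
def blobs(s,lo,hi,amin=8,roi=None):
    hsv=cv2.cvtColor(s["pixels"],cv2.COLOR_BGR2HSV); m=cv2.inRange(hsv,np.array(lo),np.array(hi))
    if roi: k=np.zeros_like(m);k[roi[1]:roi[3],roi[0]:roi[2]]=255;m&=k
    n,l,st,c=cv2.connectedComponentsWithStats(m)
    return [(c[i].round(1),st[i]) for i in range(1,n) if st[i][4]>=amin],m
E
python3 - <<'E'
from h import *
t=arm.snapshot("top");s=arm.snapshot("side")
a=cv2.resize(t["pixels"][120:280,150:430],None,fx=2.8,fy=2.8,interpolation=cv2.INTER_CUBIC);cv2.imwrite("pics/tc.png",a)
a=cv2.resize(s["pixels"][150:300,200:370],None,fx=4,fy=4,interpolation=cv2.INTER_CUBIC);cv2.imwrite("pics/sc.png",a)
for c,st in blobs(t,(100,120,60),(130,255,255),5,(200,150,380,280))[0]:print("top",c,st,plane(t,*c,130).round(),dpt(t,*c).round())
for c,st in blobs(s,(100,120,60),(130,255,255),5,(200,140,370,290))[0]:print("side",c,st,plane(s,*c,130).round(),dpt(s,*c).round())
for lo,hi in(((0,150,60),(6,255,255)),((172,150,60),(180,255,255))):
  for c,st in blobs(t,lo,hi,50)[0]:print("red",c,st,plane(t,*c,20).round(),dpt(t,*c).round())
for uv in((251,176),(254,215),(352,204),(348,165)):print(plane(t,*uv,22).round(),dpt(t,*uv).round())
E
```

```text
top [303.2 179.1] [300 176   8   7  46] [635. -79. 130.] [634. -79. 139.]
top [330.1 179.5] [327 176   7   8  44] [ 632. -161.  130.] [ 629. -160.  141.]
top [272.4 181.1] [269 178   8   7  46] [632.  15. 130.] [631.  15. 134.]
top [222.5 186.2] [220 184   6   6  28] [621. 169. 130.] [624. 171. 113.]
top [344.2 245.9] [ 324  228   42   37 1338] [ 428. -194.  130.] [ 438. -210.    3.]
side [259.2 170.2] [256 169   7   4  20] [ 634. -170.  130.] [ 632. -164.  133.]
side [251.  182.6] [247 181   8   4  27] [637. -91. 130.] [634. -79. 136.]
side [327.2 204.9] [310 189  38  24 415] [430. -18. 130.] [ 442. -237.    6.]
side [336.2 190.2] [334 190   5   2   6] [ 414. -100.  130.] [ 421. -268.   42.]
side [347.  193.5] [345 191   4   7  11] [386. -88. 130.] [ 388. -268.   35.]
side [242.5 200.6] [239 199   8   4  30] [634.   8. 130.] [631.  18. 136.]
side [347. 205.] [347 203   1   5   5] [383. -29. 130.] [ 384. -190.   40.]
side [227.4 243.7] [223 241  10   6  44] [617. 192. 130.] [623. 173. 116.]
red [528.3  50. ] [ 485    0   75  134 3749] [1085. -863.   20.] [ 1262. -1057.  -345.]
red [409.  118.8] [400 110  19  19 230] [ 855. -444.   20.] [ 861. -449.    1.]
red [418.  191.6] [407 186  23  12 117] [ 607. -456.   20.] [ 606. -454.   26.]
red [404.3 230.1] [393 225  23  11 109] [ 482. -403.   20.] [ 306.  -10. 1625.]
red [229.4 249.1] [ 208  231   43   37 1260] [436. 161.  20.] [438. 163.   7.]
[675.  87.  22.] [672.  86.  36.]
[545.  80.  22.] [544.  79.  28.]
[ 572. -239.   22.] [ 576. -243.   -1.]
[ 702. -233.   22.] [ 708. -236.   -3.]
```

View pics/tc.png

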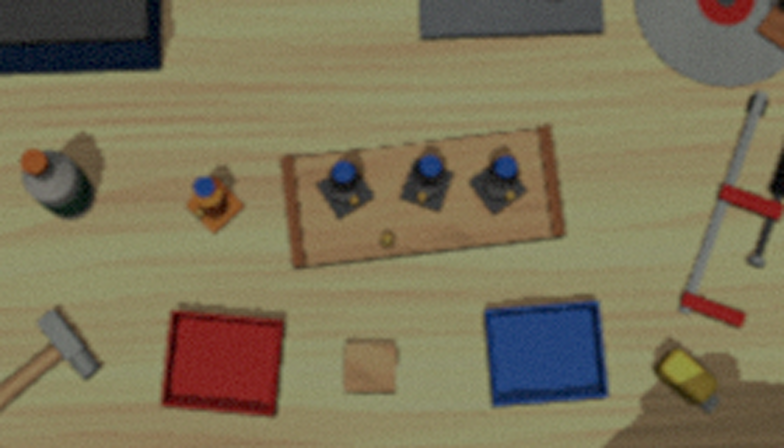

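View pics/sc.png

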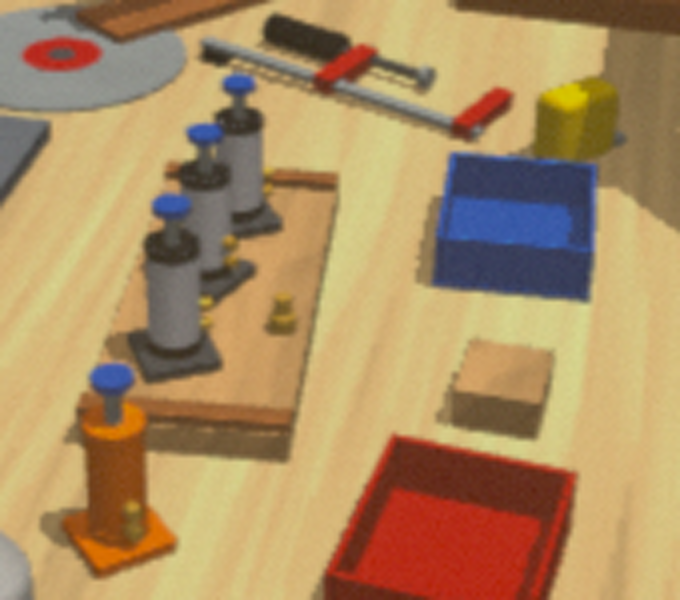

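Crops: three bare aluminium cylinders with blue buttons stand on the board, as chosen. The orange twin is off the board, the red bin is at top (229,249), and the coupling is on the board at top (288,205). Next I triangulate and press.

Run:
```python
from h import *
t=arm.snapshot("top");s=arm.snapshot("side")
for n,a,b in(("L",(272.4,181.1),(242.5,200.6)),("M",(303.2,179.1),(251,182.6)),("R",(330.1,179.5),(259.2,170.2))):
    p,e=tri([ray(t,*a),ray(s,*b)]); print(n,p.round(1),np.round(e,1))
# bin rim (z=42) & floor from red mask outline
c,m=blobs(t,(0,130,50),(8,255,255),50,(195,220,265,280)); print(c)
r=cv2.minAreaRect(cv2.findNonZero(m)); print("rim?",[plane(t,*q,42).round() for q in cv2.boxPoints(r)],plane(t,*r[0],42))
print(arm.ik([634,-79,200],[np.pi,0,np.pi/2]),arm.ik([634,-79,200],[np.pi,0,-np.pi/2]),arm.ik([438,163,120],[np.pi,0,np.pi/2]))
F=np.array([arm.current_ft_force() for _ in range(5)]);print(F,arm.current_time())
```

```text
L [631.4  15.3 134.3] [0.3 0.3]
M [634.2 -78.7 136.3] [0.1 0.1]
R [ 631.2 -160.6  134.3] [0.4 0.4]
[(array([229.3, 249. ]), array([ 208,  231,   43,   37, 1297], dtype=int32))]
rim? [array([388., 230.,  42.]), array([497., 220.,  42.]), array([482.,  90.,  42.]), array([374., 101.,  42.])] [434.92533203 160.28784036  42.        ]
[ 0.35474138  0.54994029 -0.43398907  1.82341873  0.30138306  0.83358452
 -0.22755318] [-0.2358461   0.5500332   0.41954906  1.85085391 -0.30040951  0.8031756
 -2.80218417] [-0.03621785  0.50856657 -0.54752689  2.24671539  0.5416386   0.5140211
 -1.00815298]
[[ 0.16165524 -1.03036893 -0.04197974]
 [ 0.16165524 -1.03036893 -0.04197974]
 [ 0.16165524 -1.03036893 -0.04197974]
 [ 0.16165524 -1.03036893 -0.04197974]
 [ 0.16165524 -1.03036893 -0.04197974]] 0.35
```

Heights fit (133–137 expected), and the rim measures 109×130. Now press the right-hand one, in steps with a force guard.

```bash
cat >> h.py <<'E'
DOWN=[np.pi,0,np.pi/2]
def press(x,y,z0=142):
    arm.move_l([x,y,z0],vel=100); arm.sleep(0.1)
    b=np.mean([(arm.sleep(0.02),arm.current_ft_force()[2])[1] for _ in range(5)]); print("base",round(b,2))
    z=z0; log=[]
    while z>111:
        z-=1.0
        try: arm.move_l([x,y,z],vel=12)
        except arm.MotionError as e: print(e);break
        f=np.mean([(arm.sleep(0.01),arm.current_ft_force()[2])[1] for _ in range(2)])-b
        log.append((round(float(arm.current_position()[2]),1),round(float(f),1)))
        if f>7: break
    print(log, arm.current_time()); return log
E
python3 - <<'E'
from h import *
arm.close(20); print(arm.current_finger_gap())
arm.reach([631,-160.6,175],DOWN); print(arm.current_time(),arm.current_position())
press(631.2,-160.6)
E
```

```text
0.2132707174977484
3.6667 [ 630.67551027 -162.47869168  174.93283473]
base 0.45
[(141.2, -0.4), (139.9, -0.5), (138.9, 0.2), (137.9, -0.0), (136.9, -0.0), (135.9, -0.2), (134.9, -1.2), (134.0, -0.1), (133.0, 0.5), (132.0, 0.6), (130.9, 0.7), (129.9, -0.4), (128.9, -0.1), (127.9, -0.2), (126.9, 0.0), (125.9, -0.3), (124.9, 0.4), (123.9, -0.3), (122.9, 0.7), (121.9, 0.1), (120.9, 0.1), (119.9, -0.0), (118.9, 0.0), (117.9, -0.1), (116.9, 0.3), (115.9, 0.1), (114.9, 0.5), (113.9, 0.3), (113.2, 2.4), (113.1, 7.4)] 12.3333
```

Run:
```python
from h import *
print(arm.current_ft_force())
arm.move_l([631.2,-160.6,160],vel=120)
print(arm.current_ft_force(),arm.current_time())
s=arm.snapshot("side");w=arm.snapshot("wrist");cv2.imwrite("pics/w1.png",w["pixels"])
a=cv2.resize(s["pixels"][130:260,200:370],None,fx=4,fy=4,interpolation=cv2.INTER_CUBIC);cv2.imwrite("pics/sc1.png",a)
```

```text
[-0.96879875 -0.60352845  7.9598966 ]
[ 0.24729007 -0.89334028 -0.24229095] 12.8833
```

View pics/sc1.png

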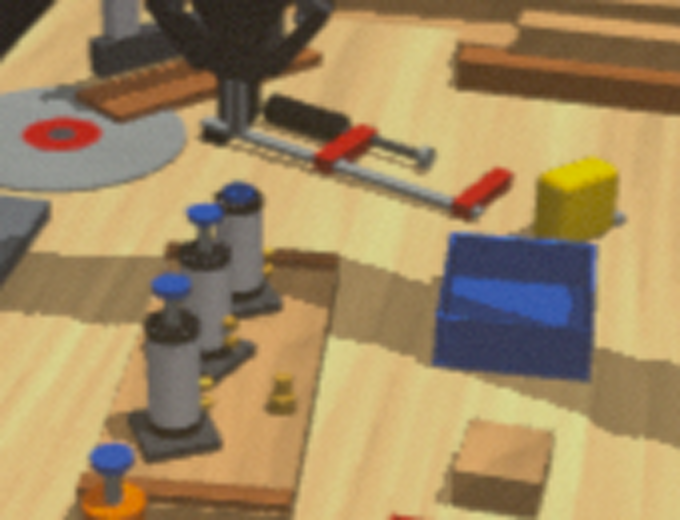

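View pics/w1.png

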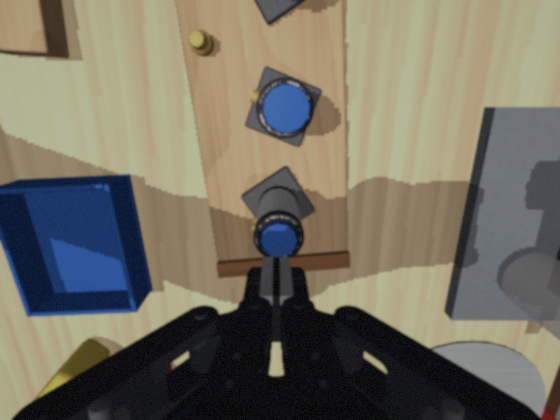

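The picture shows the right one seated on the rim (crop (239,190)), upright and in place, so it is healthy. Next the middle one.

Run:
```python
from h import *
arm.move_l([634.2,-78.7,160],vel=150)
press(634.2,-78.7,139)
arm.move_l([634.2,-78.7,160],vel=120)
arm.move_l([631.4,15.3,160],vel=150)
s=arm.snapshot("side")
a=cv2.resize(s["pixels"][130:260,200:370],None,fx=4,fy=4,interpolation=cv2.INTER_CUBIC);cv2.imwrite("pics/sc2.png",a)
```

```text
base -0.09
[(138.2, 0.1), (136.9, -0.0), (136.0, 0.4), (135.0, 1.4), (134.0, 0.7), (132.9, 1.1), (131.9, 0.9), (130.9, 1.0), (129.9, 0.3), (128.9, 0.0), (127.9, 0.1), (126.9, -0.0), (125.9, 1.5), (124.9, 0.6), (123.9, 0.3), (123.0, 1.5), (122.2, 4.3), (121.4, 5.5), (120.7, 7.5)] 19.2917
```

View pics/sc2.png

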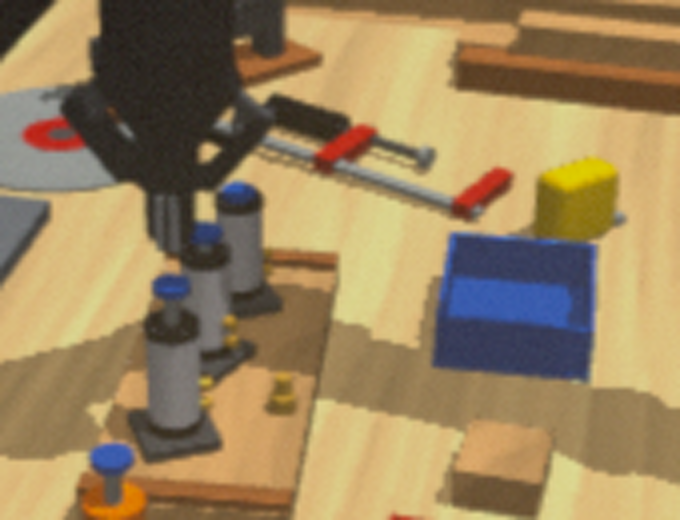

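The middle one stiffened from z≈123 (stroke ≈13–14 mm) at about 3 N/mm, well short of home. I stopped it at 7.5 N, and the picture shows its button part-way at crop (207,232). Now the left one.

Run:
```python
from h import *
press(631.4,15.3,138)
arm.move_l([631.4,15.3,185],vel=150)
arm.let_go()
arm.reach([634,-78.7,185],DOWN)
s=arm.snapshot("side");t=arm.snapshot("top");w=arm.snapshot("wrist");cv2.imwrite("pics/w3.png",w["pixels"])
a=cv2.resize(s["pixels"][130:260,200:370],None,fx=4,fy=4,interpolation=cv2.INTER_CUBIC);cv2.imwrite("pics/sc3.png",a)
print(arm.current_time(),arm.current_position())
```

```text
base 0.42
[(137.2, -0.2), (135.9, -1.1), (134.9, -0.3), (134.0, 0.6), (132.9, 0.1), (131.9, -0.0), (130.9, -0.4), (129.9, 0.2), (128.9, -0.3), (127.9, 0.2), (126.9, -0.3), (125.9, -0.4), (124.9, 0.5), (123.9, 0.3), (122.9, -0.3), (121.9, 0.3), (120.9, -0.1), (119.9, 0.6), (118.9, 0.3), (117.9, -0.0), (116.9, 0.5), (115.9, 0.3), (114.9, 0.2), (113.9, -0.4), (113.2, 1.8), (113.1, 8.2)] 28.0833
30.1167 [634.14395522 -76.77068127 185.19584991]
```

View pics/sc3.png

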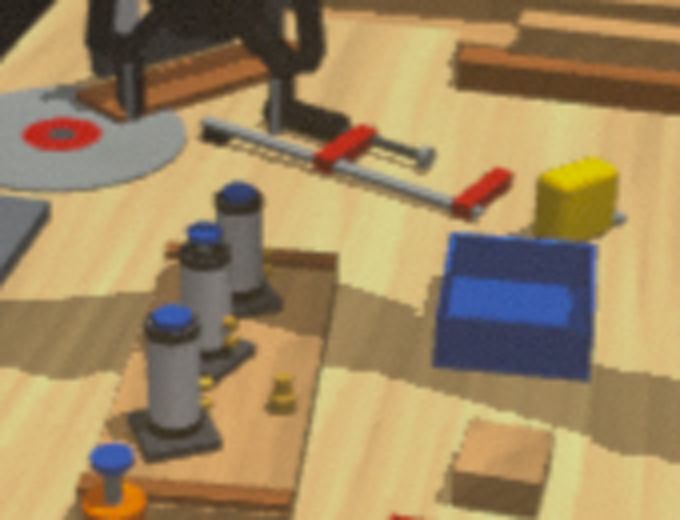

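View pics/w3.png

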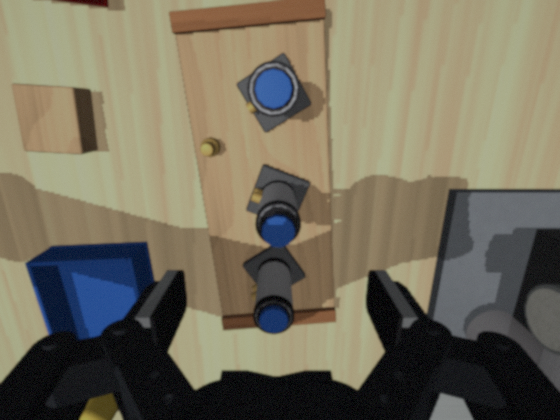

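Left is home (crop (172,316)), middle part-way, and the barrel lies centred between the jaws (wrist u≈277). Grasp and carry.

Run:
```python
from h import *
arm.move_l([634.2,-78.7,66],vel=80); print(arm.current_ft_force())
arm.close(40); print("gap",arm.current_finger_gap(),arm.current_position())
arm.move_l([634.2,-78.7,72],vel=40)
arm.move_l([634.2,-78.7,205],vel=120); print("gap",arm.current_finger_gap(),arm.current_ft_force(),arm.current_time())
arm.move_l([437,161,205],vel=150)
s=arm.snapshot("side");t=arm.snapshot("top")
a=cv2.resize(s["pixels"][100:330,180:400],None,fx=2.5,fy=2.5);cv2.imwrite("pics/sc4.png",a)
a=cv2.resize(t["pixels"][150:280,180:370],None,fx=4,fy=4);cv2.imwrite("pics/tc4.png",a)
print(arm.current_time(),arm.current_position(),arm.current_tool_rot())
```

```text
[ 0.19980755 -0.02539509  0.12365253]
gap 34.23160676990656 [634.92181497 -78.69040296  66.36191365]
gap 33.70864877356688 [-0.19223128  0.05136512 -3.41909201] 33.8417
36.1583 [437.34268985 160.51011561 204.9169237 ] [-3.14156688e+00  1.10964728e-04  1.56961669e+00]
```

View pics/sc4.png

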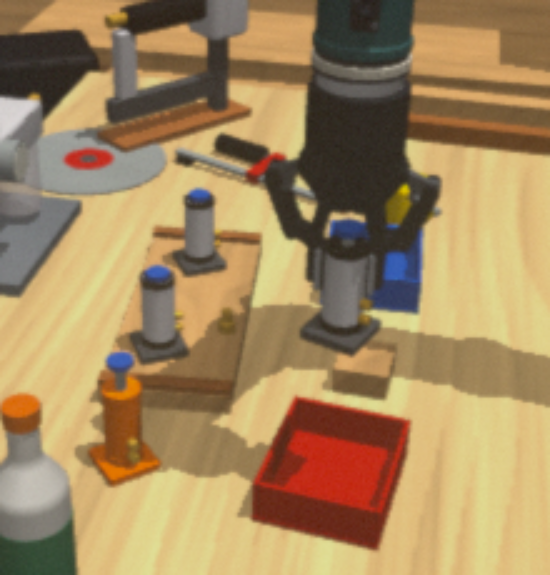

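View pics/tc4.png

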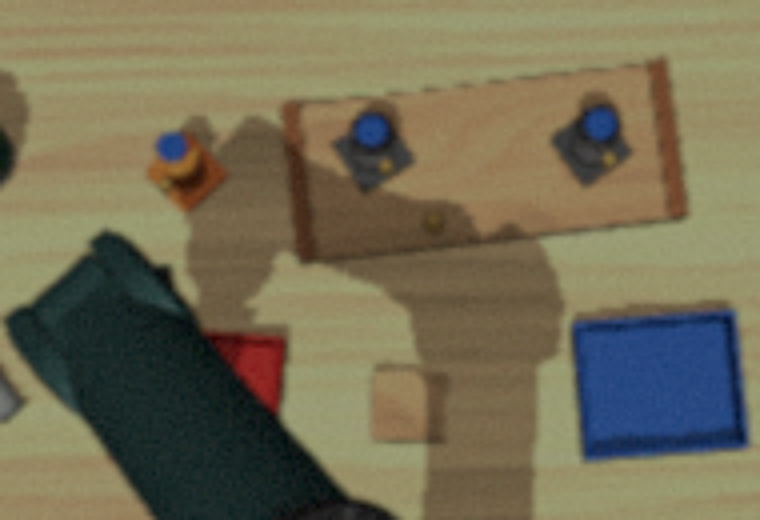

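The cylinder hangs upright in the jaws and the other two are undisturbed. Lower it into the red bin by force guard.

Run:
```python
from h import *
arm.move_l([437,161,55],vel=90); arm.sleep(.1)
b=arm.current_ft_force()[2]; z=55; print(b)
while z>46:
    z-=.7; arm.move_l([437,161,z],vel=20); f=arm.current_ft_force()[2]-b
    if f>2.5: break
print(z,f,arm.current_position())
arm.let_go(); arm.sleep(.2)
arm.move_l([437,161,210],vel=120)
w=arm.snapshot("wrist");cv2.imwrite("pics/w5.png",w["pixels"])
arm.reach([480,-80,260],DOWN)
s=arm.snapshot("side");t=arm.snapshot("top")
a=cv2.resize(s["pixels"][120:330,180:400],None,fx=2.7,fy=2.7);cv2.imwrite("pics/sc5.png",a)
a=cv2.resize(t["pixels"][150:280,180:370],None,fx=4,fy=4);cv2.imwrite("pics/tc5.png",a)
for c,st in blobs(t,(100,120,60),(130,255,255),5,(190,150,380,280))[0]:print("top",c,st[4],plane(t,*c,113).round(),dpt(t,*c).round())
for c,st in blobs(s,(100,120,60),(130,255,255),5,(200,140,370,330))[0]:print("side",c,st[4],plane(s,*c,113).round(),dpt(s,*c).round())
print(arm.current_time())
```

```text
-3.1578951837958797
48.699999999999974 8.43909286115331 [437.12590845 160.94894547  49.19423394]
top [329.8 180.5] 50 [ 632. -162.  113.] [ 632. -162.  113.]
top [272.6 182.4] 54 [632.  15. 113.] [631.  15. 114.]
top [222.5 186.3] 30 [624. 171. 113.] [622. 170. 120.]
top [354.4 244.4] 653 [ 433. -227.  113.] [ 442. -243.    4.]
top [226.9 246.4] 54 [437. 159. 113.] [438. 160. 105.]
side [259.3 177. ] 15 [ 632. -162.  113.] [ 631. -158.  115.]
side [312.6 192.7] 10 [ 475. -104.  113.] [ 488. -237.   42.]
side [336. 190.] 5 [ 416. -133.  113.] [ 421. -271.   41.]
side [328.  204.9] 360 [429. -49. 113.] [ 439. -237.    7.]
side [242.6 208.5] 31 [632.  17. 113.] [632.  16. 112.]
side [227.4 243.8] 44 [624. 169. 113.] [623. 173. 116.]
side [314.3 255.8] 55 [436. 171. 113.] [437. 163. 107.]
43.7083
```

View pics/sc5.png

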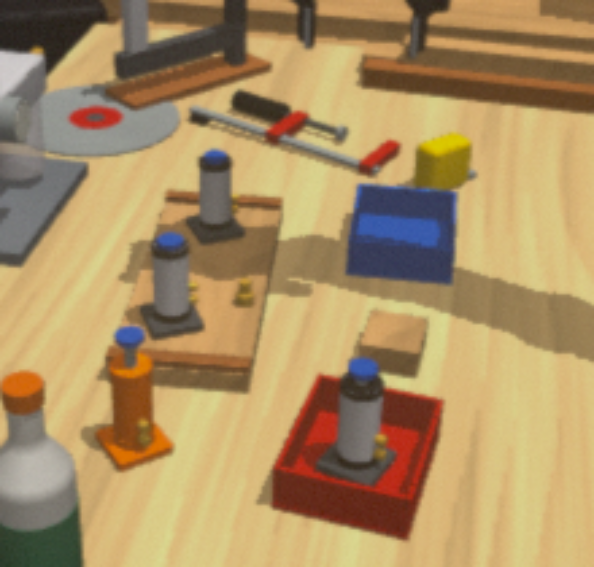

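View pics/tc5.png

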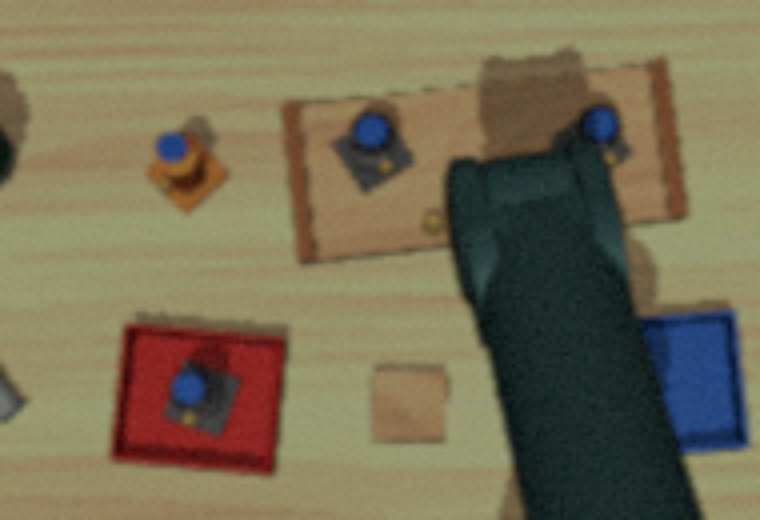

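View pics/w5.png

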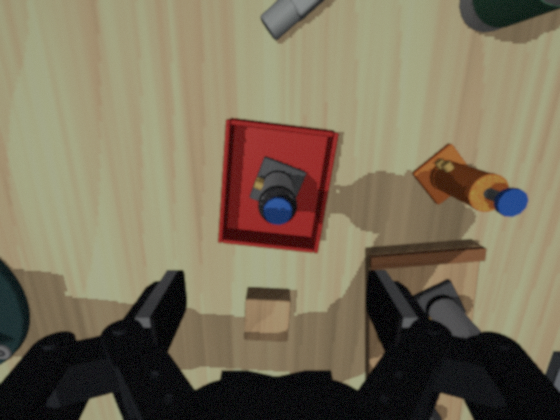

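The cylinder stands upright in the middle of the red bin (side crop (360,420), top crop (190,385)). Its button is at z≈106, so the stroke is about 14 mm. The other two are home at z≈113 in their places. Handing in.

```bash
python3 -c "
from bench import arm
arm.close_job(); print(arm.current_time())"
```

```text
the job is handed in; nothing more can be done
the job is handed in; nothing more can be done
```

The middle cylinder was the binding one. It now stands upright in the red bin with its plunger left part-way, and I handed the job in at about 44 s of the 64 s allowed.

- **Healthy cylinders:** The left and right plungers slid freely to the hard stop at z ≈ 113. In the last pictures both buttons are home, and both cylinders stand within about 2 mm of where they started.
- **Binding cylinder:** Its plunger stiffened at about 13–14 mm of stroke, and I stopped at about 7.5 N, well under the 20 N limit. I gripped it by the barrel and set it in the bin at about (437, 160), within a few millimetres of my measured bin centre. Its button is at z ≈ 105–107, which means a stroke of about 14 mm.
- **Rest of the bench:** In the last pictures the coupling, offcut, glue, clamp, tape and the orange look-alike show no sign of having moved. The hammer was only partly in view in those crops.

**Disagreement:** the 2–3 N sliding force hardly showed in my force readings, which I took with the arm at rest between 1 mm steps. I therefore confirmed free travel from the stop height and the pictures instead.

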